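# Find the hidden catch and open the key cabinet

### The job

The white plastic key cabinet has no handle: its swing door is let go by a flush button hidden somewhere along the front of its flat top. Find it by feeling across the top (or by eye), press it in so that the door springs ajar, then reach behind the door from above and push it from the inside, with the fingers, until it stands open at about a right angle or more. Do not pinch the door or push on its front, leave the bowl, torch, tag frame, keys and padlock where they are, and finish clear of everything.

Things in the scene. Friction and masses are not known exactly. Their poses are not given: they have to be found in the camera images.
- cabinet: White plastic mini cabinet fixed on the surface, 140 deep (x), 262 wide (y), 200 high (z). Origin: centre of its underside; z up, the door side faces its own -x, its left end is +y. The inset door fills the front below the top; shut, its front is level with the front edges (x = -70) and no part of it can be hooked.
- seat_row (a point): Point on the flat top face (z = 200), mid-width, 35 behind the front edge; axes as the cabinet's. The button, a square plate 44 x 44, a shade greyer, lies 1.5 below the face in a 46 x 46 opening, its centre on this row at y = -90, -30, +30 or +90 from this point. Which of the four changes from run to run: it must be felt or seen. Elsewhere the top is hard.
- catch (a joint): How far the button is pressed in, 0 (out) to 0.006 m (home). A spring pushes it out: about 2 N to start it, 4.5 N at the bottom, up to 1 N more from the catch. The door is let go at about 4 mm.
- hinge_top (a point): Point on the door's vertical hinge line, at the height of the door's top edge (186), at the cabinet's left end: x = -64, y = +118.5 in the cabinet's frame; axes as the cabinet's.
- door (a joint): Opening angle of the door, 0 (shut) to 1.9 rad: seen from above it turns clockwise, its right end swinging out to the cabinet's -x. When the catch lets go a sprung ejector throws it ajar, to about 0.5 to 0.6 rad; beyond that it moves lightly (about 0.1 N m) and stays where it is left.
- door_front: Outer skin of the door, 230 x 166; origin at the centre of its outer face, y along the width, z up, its own -x points outward. The whole door is 236 wide, 12 thick (6 either side of the hinge line). Inside its top edge runs a keeper lip that reaches 17 inward from the hinge plane, 168 to 184 above the surface: fingers behind the door push on this.
- bowl: Glass key bowl, 130 across, 55 high, loose; origin under its centre. Bystander.
- torch: Chrome torch standing on its lens, 150 tall, 44 across the head, loose; origin under its centre. Bystander.
- tag_frame: Aluminium luggage tag frame, 100 x 60 x 6, lying flat, loose; origin under its centre. Bystander.
- key_a: Copper-coloured key, 61 long, 25 across the bow, 4 thick, lying flat, loose; origin under its middle. Bystander.
- key_b: A second key like it. Bystander.
- padlock: Brass padlock, 45 wide, 68 long with its shackle, 18 thick, lying flat, loose; origin under its body's centre. Bystander.

How it is judged (in metres and radians):
On the way, in this order (a step that is already met when the one before it is completed fails the run):
1. the catch button is pressed in (value of joint catch above 0.003 m and value of joint door below 0.1 rad).
2. the door has sprung ajar (value of joint door above 0.25 rad), for 0.1 s.
At the end, for the whole second after the job is handed in: the door stands open by at least 1.25 rad (72 degrees) and still, the catch button has sprung back out (within 1 mm), and every loose thing is within 20 mm of where it was (value of joint door above 1.25 rad and velocity of joint door between -0.05 and 0.05 rad/s and value of joint catch below 0.001 m and not (distance of bowl from where it was at the start of the episode above 0.02 m) and not (distance of torch from where it was at the start of the episode above 0.02 m) and not (distance of tag_frame from where it was at the start of the episode above 0.02 m) and not (distance of key_a from where it was at the start of the episode above 0.02 m) and not (distance of key_b from where it was at the start of the episode above 0.02 m) and not (distance of padlock from where it was at the start of the episode above 0.02 m)); the robot touches nothing.
It fails at once if the door is pinched, or pushed on its front: over 5 N on its outer skin (contact force between the fingers and door_front above 5 N).
It fails at once if a loose thing is lifted, carried or knocked (moved over 20 mm) (distance of any of bowl, torch, tag_frame, key_a, key_b, padlock from where it was at the start of the episode above 0.02 m).
It also fails if it takes over 54 s, if anything falls off the work surface, if the arm or the gripper's body presses on something with over 40 N, if the wrist force passes 120 N, or if a joint passes its speed limit or range.

### The arm

A 7-joint arm with a two-finger parallel gripper is mounted at the origin on the work surface. World frame = base frame: x ahead of the robot, y to its left, z up, the work surface at z = 0. Lengths are in mm, angles in degrees, forces in N, time in s.
With the tool pointing down it reaches from about 400 to 850 mm from the base axis. Payload 4.5 kg.
Tool frame: the origin (TCP) lies between the finger pads; the fingertips stand 22 mm ahead of it and the grasp point (between the pads) lies 3 mm ahead of it; z points along the fingers, y is the line along which they close (so a half turn about z gives the same grasp; the last joint's range is limited). The gripper opens to 88 mm and grips with 3 to 60 N. Pads are 18 mm wide; open, the fingers measure 123 mm over their backs; the gripper's body (75 mm by 187 mm) begins 45 mm behind the grasp point.
Start: joints at [75.562, 39.483, -11.15, 89.685, 9.013, 51.709, -12.324], TCP at [176.231, -599.662, 260.743] pointing down, gripper open.
Joint ranges: [-172.22, 172.22], [-26.19, 119.32], [-84.43, 86.54], [7.71, 146.69], [-57.33, 237.33], [2.42, 119.75], [-152.13, 152.13]. Speed limits (degrees/s): [147.25, 147.25, 180, 180, 180, 180, 180].

### API

Orientations are given as a 3x3 rotation matrix whose columns are the frame's x, y, z axes.
In Python, from station import r gives the robot as it stands. Calls block until the motion is done:
- r.goto(position, orientation): joint-space move of the TCP to a pose.
- r.movel(position, ori=None, feed=150): straight line of the TCP; ori=None keeps the orientation; feed is the mean speed in mm/s.
- r.move_j(angles): joint-space move.
- r.grip(opening, squeeze=None): opening from 0.0 (shut) to 1.0 (fully open); squeeze is the grip in N (None keeps the last); returns when the fingers have stopped.
- r.wait(seconds).
- r.ik(position, orientation): joint angles nearest the present ones, or None.
- r.capture(name): name is "scene" or "top"; returns a dict with "frame" (480x640x3 uint8, blue, green, red), "range_z" (480x640 float32, mm along the optical axis (not along the pixel's ray), 0 where there is no reading), "fx", "fy", "cx", "cy" (pixels), "dist" ([k1, k2, p1, p2, k3] as OpenCV has them; the pictures are not rectified), "pose" (4x4, takes a point from camera to world coordinates). Camera axes: x right, y up, looking along -z (the intrinsics and any distortion apply to the point x, -y, -z); pixel columns grow to the right and rows downward; lengths in mm; the calibration is good to about 2 mm. A picture is of the moment at which its call begins.
A pose or a line that the arm cannot do raises r.IKError and nothing moves.
- r.job_done(): hands the job in; it is judged then, once.
Readings, each from a call of its own:
- r.current_time(): time.
- r.current_q(): joint angles.
- r.current_joint_vel(): joint speeds.
- r.current_joint_torque(): joint torques, N m.
- r.current_eef_pos(): TCP position.
- r.current_tool_rot(): TCP orientation.
- r.current_contact_force(): force on the tool from outside, world axes, zero at the start.
- r.current_wrist_torque(): the same for the moment, N m.
- r.current_finger_gap(): opening from 0.0 (shut) to 1.0 (fully open).
- r.current_grip_force(): force on a finger pad.
Only numpy, scipy, OpenCV 4.12 (cv2) and the standard library are available. Lean on these libraries where they do the work, as an engineer would, in place of code of your own. Each camera call takes 0.05 s, during which the arm holds its last target. There are 200 camera calls.

## Working session

There is one attempt and no reset: what is moved stays moved. The work goes in short steps, each a Python script; the robot and the scene stay as the last script left them, time stands still between calls to the robot, and variables do not carry over. Pictures are saved under pics/ and viewed, at most 10 in all, crops included, and the job is handed in when it is done.

```bash
mkdir -p pics; cat > h.py <<'E'
import numpy as np, cv2
from station import r
def cap(n):
    c=r.capture(n); return c
def world(c,uv,z=None,depth=None):
    uv=np.array(uv,float).reshape(-1,1,2)
    K=np.array([[c['fx'],0,c['cx']],[0,c['fy'],c['cy']],[0,0,1]])
    p=cv2.undistortPoints(uv,K,np.array(c['dist'],float)).reshape(-1,2)
    d=np.c_[p[:,0],-p[:,1],-np.ones(len(p))]
    P=np.array(c['pose']);o=P[:3,3];D=d@P[:3,:3].T
    t=(z-o[2])/D[:,2] if depth is None else np.array(depth)
    return o+D*t[:,None]
E
python3 - <<'E'
from h import *
import pickle
for n in ['scene','top']:
    c=cap(n); cv2.imwrite(f'pics/{n}0.png',c['frame']); pickle.dump(c,open(n+'0.pkl','wb'))
    print(n,np.round(np.array(c['pose']),2).tolist(),c['fx'],c['dist'])
print(r.current_time(),r.current_tool_rot())
E
```

```text
scene [[0.84, -0.41, 0.35, 928.15], [0.54, 0.64, -0.54, -733.17], [-0.01, 0.64, 0.77, 1115.0], [0.0, 0.0, 0.0, 1.0]] 558.3137986223092 [-0.09001068  0.          0.          0.          0.        ]
top [[0.1, 0.97, -0.22, 246.59], [-0.99, 0.1, -0.02, -55.22], [0.0, 0.22, 0.97, 1275.73], [0.0, 0.0, 0.0, 1.0]] 557.4388400675546 [-0.00799273  0.          0.          0.          0.        ]
0.1 [[ 9.59414523e-01  2.81999008e-01 -5.76685378e-04]
 [ 2.81999571e-01 -9.59413312e-01  1.52922676e-03]
 [-1.22039201e-04 -1.62978739e-03 -9.99998664e-01]]
```

View pics/scene0.png

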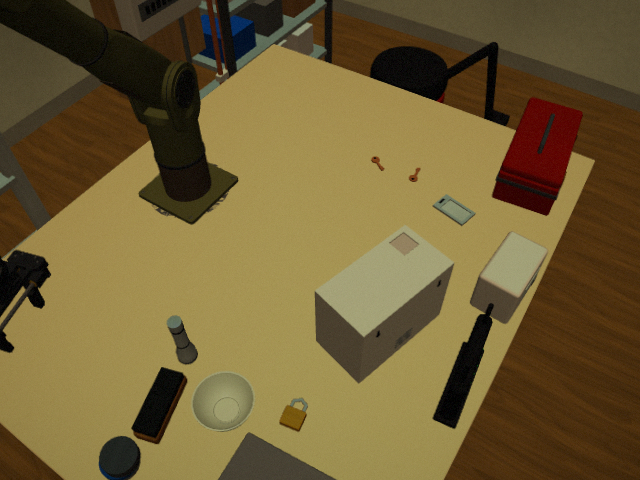

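View pics/top0.png

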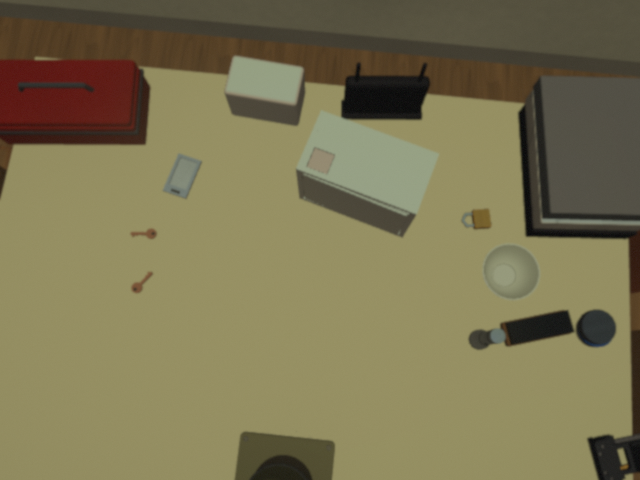

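The cabinet's front faces the robot. A square shows at top image (320,160), near the left (+y) end of the front row. I'll fit the cabinet pose and compare the four seats for colour and depth.

```bash
python3 - <<'E'
from h import *
import pickle
c=pickle.load(open('top0.pkl','rb'))
Z=c['range_z']; vv,uu=np.mgrid[0:480,0:640]
uv=np.c_[uu.ravel(),vv.ravel()]
W=world(c,uv,depth=Z.ravel()).reshape(480,640,3)
m=((W[...,2]>185)&(W[...,2]<215)&(Z>0)); m[:,:290]=0;m[:,445:]=0;m[:110]=0;m[245:]=0
n,l,s,_=cv2.connectedComponentsWithStats(m.astype(np.uint8)); k=1+s[1:,4].argmax(); m=l==k
cn=max(cv2.findContours(m.astype(np.uint8),0,1)[0],key=cv2.contourArea)
P=world(c,cn.reshape(-1,2),z=200)
rect=cv2.minAreaRect(P[:,:2].astype(np.float32)); print(rect,np.median(W[m][:,2]))
print(cv2.boxPoints(rect))
(cx,cy),(w,h),a=rect
# yaw: cabinet x axis
cand=[np.radians(a+90*i) for i in range(4)]
yaw=min(cand,key=lambda t:abs(np.arctan2(np.sin(t-0.0),np.cos(t))))
R=np.array([[np.cos(yaw),-np.sin(yaw)],[np.sin(yaw),np.cos(yaw)]])
print('yaw',np.degrees(yaw))
L=(W[...,:2]-[cx,cy])@R
for y in (-90,-30,30,90):
    q=m&(abs(L[...,0]+35)<16)&(abs(L[...,1]-y)<16); print(y,q.sum(),c['frame'][q].mean(0),W[q][:,2].mean())
big=cv2.resize(c['frame'][100:250,280:460],None,fx=4.4,fy=4,interpolation=2)
big=cv2.normalize(np.clip(big.astype(float),60,230),None,0,255,cv2.NORM_MINMAX).astype(np.uint8)
cv2.imwrite('pics/crop.png',big)
E
```

```text
((669.98486328125, -106.28492736816406), (262.0709228515625, 151.04693603515625), 74.11114501953125) 200.00067638699193
[[ 561.47296    -211.6379    ]
 [ 706.7491     -252.99034   ]
 [ 778.49677      -0.93196106]
 [ 633.22064      40.420486  ]]
yaw 344.11114501953125
-90 237 [133.16455696 160.71729958 150.57383966] 200.103263706463
-30 232 [133.11206897 160.56034483 150.45689655] 200.11456532908545
30 234 [132.92307692 160.3974359  150.32478632] 200.00607892495066
90 231 [113.34199134 138.0952381  147.74891775] 198.94943907411712
```

View pics/crop.png

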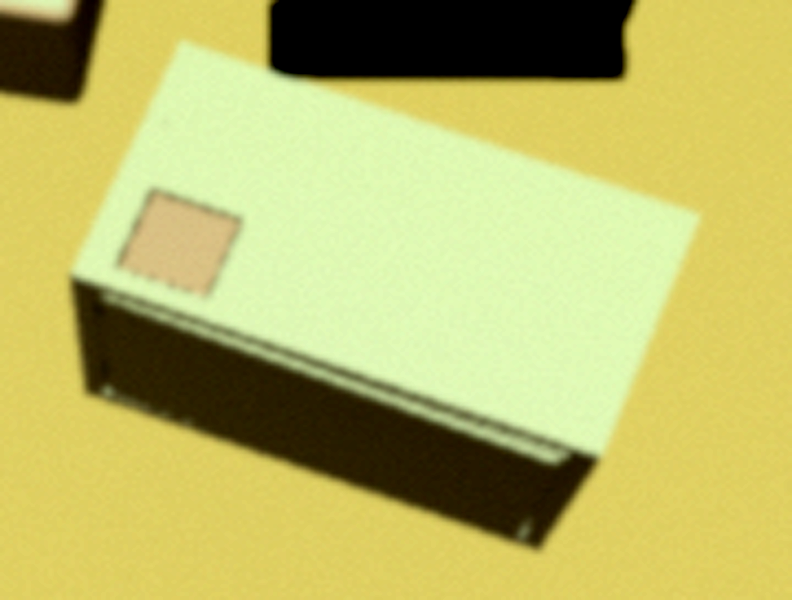

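The patch is about 1.1 mm below the face, and the other three seats look the same as each other, so it's the button (y = +90). The fitted depth of 151 mm includes the door's top edge, so I'll anchor on the back edge and check that against the button centroid. Then I'll press.

```bash
cat >> h.py <<'E'
yaw=np.radians(-15.889)
R3=np.array([[np.cos(yaw),-np.sin(yaw),0],[np.sin(yaw),np.cos(yaw),0],[0,0,1]])
C=np.array([669.98,-106.28,0])+R3@[5.5,0,0]
def cw(x,y,z): return C+R3@[x,y,z]
def ori(d):  # tool down, y axis along cabinet-frame direction d
    y=R3@[d[0],d[1],0]; y/=np.linalg.norm(y); z=np.array([0,0,-1.]); return np.c_[np.cross(y,z),y,z]
E
python3 - <<'E'
from h import *
import pickle
c=pickle.load(open('top0.pkl','rb'))
f=c['frame'].astype(int); m=((f[...,2]>f[...,1]+2)&(f[...,2]>100)).astype(np.uint8); M=m*0; M[140:180,300:345]=m[140:180,300:345]
n,l,s,ce=cv2.connectedComponentsWithStats(M); k=1+s[1:,4].argmax()
p=world(c,[ce[k]],z=198.5)[0]; print(s[k],p,'local',R3.T@(p-C),'pred',cw(-35,90,198.5))
for nm,d in (('-y',(0,-1)),('+y',(0,1))): 
    print(nm,r.ik(cw(-35,90,262),ori(d)))
for th in (.55,1.0,1.6):
    e=np.array([-np.sin(th),-np.cos(th)]);nn=np.array([np.cos(th),-np.sin(th)])
    q=np.array([-64,118.5])+165*e+26*nn; print(th,cw(*q,195),r.ik(cw(*q,195),ori(e)),r.ik(cw(*q,195),ori(-e)))
E
```

```text
[307 148  27  25 427] [665.95765039 -11.5873422  198.5       ] local [-35.29311318  89.97360249 198.5       ] pred [666.24679183 -11.64220017 198.5       ]
-y [  -4.27072429   42.60527575    2.55083952   82.15049002   -2.10034748
   55.29056071 -107.08531782]
+y [ 19.86583499  49.01150576 -47.91771317  80.63574382  37.5237302
  66.89434276  41.21204179]
0.55 [ 542.29626723 -107.111628    195.        ] [  -0.77480632   39.92196961   12.0653684   106.78598456  -13.63494939
   34.68315774 -117.58619977] [ 26.97426485  42.71288522 -35.16043405 105.30378336  34.78556635
  43.21196563  15.35645195]
1.0 [495.73374017 -48.91212742 195.        ] [ -11.71990086   37.8025185    19.65841342  116.08646308  -24.34067413
   30.0193023  -137.75266977] [ 18.12711593  38.17504605 -28.65673347 114.56786707  31.19762563
  34.90453745 -14.71727239]
1.6 [481.00275892  48.70764624 195.        ] [ -38.42798679   44.90016076   48.06722145  119.16449867  -53.49307162
   40.79156646 -152.08443886] [ -1.18833827  35.76435063 -15.86041158 117.34556637  19.05270025
  29.29496224 -48.49424185]
```

```bash
python3 - <<'E'
from h import *
r.grip(0.0,20)
O=ori((0,1))
r.movel(r.current_eef_pos()+np.array([0,0,60.]))
r.goto(cw(-35,90,330),O); r.movel(cw(-35,90,228),feed=120)
f0=np.array(r.current_contact_force()); print(r.current_time(),r.current_eef_pos(),f0)
for z in (222,220.5,219,218,217,216,215,214):
    r.movel(cw(-35,90,z),feed=25); f=np.array(r.current_contact_force())-f0
    print(z,r.current_eef_pos()[2].round(2),f.round(2))
    if f[2]>15: break
r.movel(cw(-35,90,300),feed=150); r.wait(.2)
print(r.current_time())
r.movel(cw(60,90,340),feed=250)
c=cap('top'); cv2.imwrite('pics/top1.png',c['frame'])
import pickle; pickle.dump(c,open('top1.pkl','wb'))
E
```

```text
5.65 [666.77848787 -11.31709444 228.90090247] [-0.49350578 -0.52984003  0.41736407]
222 221.94 [ 0.54  0.2  -0.42]
220.5 220.81 [1.34 0.53 1.07]
219 219.41 [-0.37  0.06  4.39]
218 218.37 [0.99 1.3  3.99]
217 217.0 [1.72 1.73 2.91]
216 216.04 [1.24 0.32 3.47]
215 215.14 [3.01 0.86 3.75]
214 215.01 [-0.04 -0.29  7.68]
8.7167
```

View pics/top1.png

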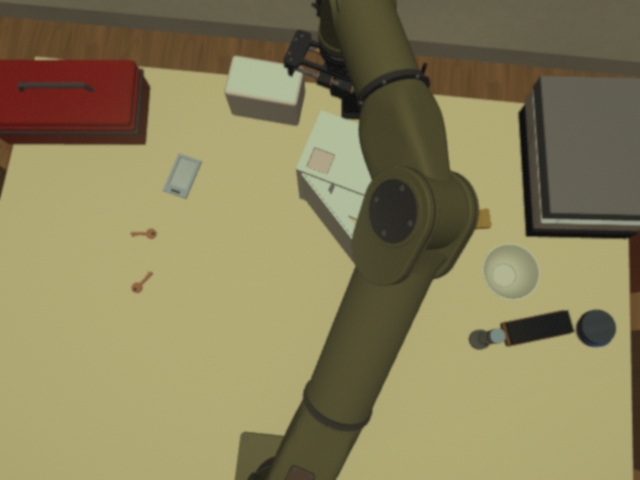

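The door has sprung ajar: its top edge runs from about (302,175) to (352,238), and the rest is hidden by the arm. I'll measure its angle from the depth.

```bash
python3 - <<'E'
from h import *
import pickle
c=pickle.load(open('top1.pkl','rb'))
Z=c['range_z']; vv,uu=np.mgrid[0:480,0:640]
W=world(c,np.c_[uu.ravel(),vv.ravel()],depth=Z.ravel())
L=(W-C)@R3
q=(L[:,2]>176)&(L[:,2]<194)&(L[:,0]<-80)&(L[:,0]>-250)&(abs(L[:,1])<140)
P=L[q]; print(len(P))
d=P[:,:2]-[-64,118.5]; th=np.arctan2(-d[:,0],-d[:,1]); rr=np.hypot(*d.T)
print(np.percentile(th,[5,25,50,75,95]).round(3),rr.min(),rr.max())
for a in range(40,240,40):
    k=abs(rr-a)<12
    if k.sum(): print(a,k.sum(),np.percentile(th[k],[10,50,90]).round(3))
E
```

```text
728
[0.376 0.46  0.526 0.578 0.643] 21.989902911004613 176.2970149778061
40 72 [0.441 0.593 0.696]
80 135 [0.377 0.506 0.617]
120 138 [0.431 0.52  0.593]
160 109 [0.469 0.543 0.588]
```

```bash
python3 - <<'E'
from h import *
def pose(th,rad,n,z):
    e=np.array([-np.sin(th),-np.cos(th)]);nn=np.array([np.cos(th),-np.sin(th)])
    return cw(*(np.array([-64,118.5])+rad*e+n*nn),z),ori(-e)
p,o=pose(.57,165,48,290); r.goto(p,o)
p,o=pose(.57,165,48,194); r.movel(p,feed=100); print(r.current_time(),r.current_eef_pos()-p,r.current_contact_force())
p,o=pose(.57,165,30,194); r.movel(p,feed=60)
for th in np.arange(.65,1.66,.1):
    p,o=pose(th,165,26,194); r.movel(p,o,feed=60)
    print(round(th,2),(r.current_eef_pos()-p).round(1),np.round(r.current_contact_force(),1))
r.wait(.2)
p,o=pose(1.65,165,55,194); r.movel(p,feed=50)
p[2]=330; r.movel(p,feed=150); print(r.current_time())
p,o=cw(-35,-120,370),ori((0,1)); r.goto(p,o)
c=cap('top'); cv2.imwrite('pics/top2.png',c['frame']); print(r.current_time())
c=cap('scene'); cv2.imwrite('pics/scene2.png',c['frame'])
E
```

```text
11.3333 [0.48945819 0.11201304 0.61569096] [0.28619846 0.34182593 0.72742895]
0.65 [ 0.3 -0.3  0.1] [ 0.3 -0.8 -0.4]
0.75 [ 0.4 -0.4  0. ] [ 0.3 -0.3 -0.3]
0.85 [ 0.4 -0.4 -0. ] [ 1.  -0.1 -0.4]
0.95 [ 0.4 -0.5 -0. ] [ 0.7 -0.6 -0.1]
1.05 [ 0.3 -0.5 -0. ] [ 0.6 -0.5  0.3]
1.15 [ 0.2 -0.5 -0. ] [-0.2 -0.5  0.6]
1.25 [ 0.2 -0.6 -0. ] [ 0.1 -0.7 -0. ]
1.35 [ 0.1 -0.5 -0. ] [0.7 0.2 0.3]
1.45 [ 0.  -0.5 -0.1] [-0.4 -0.7 -1.2]
1.55 [-0.  -0.5 -0.1] [ 1.  -0.3  0.6]
1.65 [-0.1 -0.5 -0.1] [-0.5 -1.1 -1.2]
18.4667
20.1833
```

View pics/top2.png

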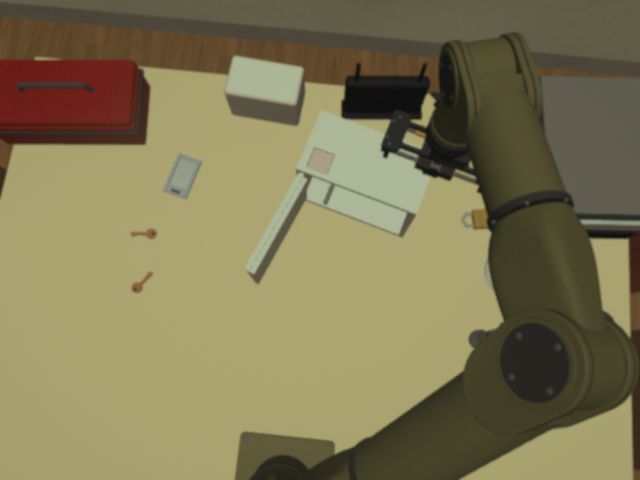

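View pics/scene2.png

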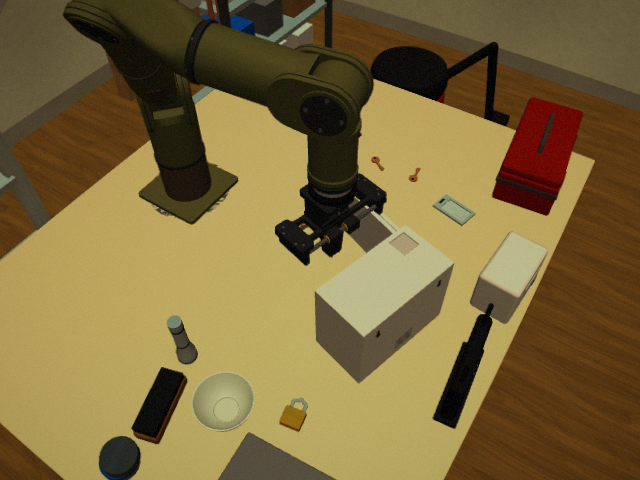

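The top view shows the door standing open past a right angle, running from (305,178) to (252,270). The scene view shows all the loose things where they were, and the arm is clear.

```bash
python3 -c "
from station import r
r.wait(.5); print(r.current_time(), r.current_contact_force(), r.job_done())"
```

```text
the job is handed in; nothing more can be done
20.7333 [ 0.16894152  0.78198537 -0.14024107] None
```

I pressed the button at the left (+y) seat, pushed the door from the inside to about 95° (1.65 rad commanded), and handed the job in at 20.7 s with the loose things unmoved and the arm clear; no verdict came back.

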